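Clamp a DI box in the hold-down shelf

TASK

Put the DI box into the hold-down shelf with its socket end to the front, slide it fully back against the stop, then screw the clamp knob down until its foot grips the box firmly, without overtightening and denting the lid. Leave the clamp holding the box and the other things on the desk where they are.

Things in the scene. Friction and masses are not known exactly. Their poses are not given: they have to be found in the camera images.
- dibox: DI box: dark folded-steel box 170 x 62 x 42 mm (x, y, z), about 0.45 kg, bare metal bands near both ends, lying flat on the desk. Origin: centre of its underside. Its -x end is the front, with one round 25 mm XLR socket and one jack socket; the +x end is plain.
- box_front (a point): Middle of the lower edge of the DI box's socket end (170/2 = 85 mm from the box's origin along its -x).
- shelf: Hold-down shelf, fixed to the desk: grey steel tray 240 x 100 mm, floor 6 mm above the desk, open at its front (-x, turned roughly to the robot). Origin on the desk; the floor runs from x = -125 to +115 mm, y = -50 to +50 mm. A back stop at x = 65 mm, guides, and a dark cast C-frame with the clamp screw stand on it. Box home: front end at x = -105 mm, lid 48 mm above the desk.
- stop (a point): Foot of the front face of the back stop, in its middle, at floor level (shelf x = 65, y = 0, z = 6 mm), axes as the shelf's. The stop stands 34 mm up from the floor. Two guide cheeks 18 mm high lead to it, from x = 20 to 65 mm of the shelf, 66 mm apart inside (2 mm free each side of the box); in front of them, from x = 0 to 20 mm, they flare out to about 85 mm.
- knob_grip (a point): Middle of the clamp knob, on the vertical screw axis (shelf x = 25, y = 0 mm): round black fluted knob 40 mm across, 16 mm high, free all round, gripped at any yaw. Right-hand fast thread, 20 mm a turn (3.18 mm per rad): clockwise from above lowers knob and foot together. A brake ring in the nut gives a steady drag of about 0.26 N m, so it stays where left. It starts 1.2 to 3.7 rad short of the lid.
- spindle: The clamp screw with its foot, carried by the C-frame: column behind the stop (shelf x = 76 to 110 mm, 34 mm wide), arm 78 to 100 mm above the desk, reaching forward to x = 5 mm, brass nut up to 106 mm. Origin on the screw's axis, 61 mm below the knob's middle. Clamped tight, the knob's underside is still 27 mm or more above the nut.
- foot_mark (a point): Point of the screw 95 mm below the knob's middle, at the foot (rubber-faced, 30 mm across). The foot is set on a lock-nut: its underside lies 95 to 101 mm below the knob's middle, so feel for the touch. Its rubber gives 1 mm per 40 N: past first touch each radian adds about 125 N and 0.4 N m of knob torque. 25 to 75 N grips well, best 45 N (0.36 rad past touch, +0.14 N m). Over 75 N dents the lid.
- mic_a: Bystander: handheld microphone with an orange ring, 230 mm long, lying on the desk.
- mic_b: Bystander: handheld microphone with a blue ring, 230 mm long, lying on the desk.
- clicker: Bystander: black presentation clicker 115 x 32 x 18 mm, between the two work places.
- mouse: Bystander: black computer mouse 105 x 60 x 31 mm.
- carton: Bystander: white carton 90 x 130 x 45 mm.
- tape: Bystander: roll of black tape, 100 mm across, 24 mm high.
- marker: Bystander: grey marker pen, 130 mm long.

How it is judged:
On the way, in this order (a step that is already met when the one before it is completed fails the run):
1. the DI box lies home in the shelf against the stop, socket end to the front, the foot not yet on it (x of box_front in the frame of stop between -0.174 and -0.165 m and y of box_front in the frame of stop between -0.008 and 0.008 m and z of box_front in the frame of stop below 0.003 m and angle between dibox's own z axis and vertical below 0.05 rad and angle between the x axis of dibox and the x axis of shelf, either way round below 0.08 rad and contact force between spindle and dibox below 3 N), for 0.2 s.
2. the foot grips the box (x of box_front in the frame of stop between -0.174 and -0.165 m and y of box_front in the frame of stop between -0.008 and 0.008 m and z of box_front in the frame of stop below 0.003 m and angle between dibox's own z axis and vertical below 0.05 rad and angle between the x axis of dibox and the x axis of shelf, either way round below 0.08 rad and contact force between spindle and dibox above 25 N), for 0.2 s.
At the end, for the whole second after the job is handed in: The DI box lies flat in the shelf, socket end to the front, its rear end within 4 mm of the back stop, within 8 mm of the middle and straight within 0.08 rad; the clamp foot presses on its lid with 25 to 75 N and holds so on its own; the box is at rest (all of step 2 and contact force between spindle and dibox below 75 N and linear speed of dibox below 0.01 m/s); the robot touches nothing.
It fails at once if the foot pressed on the lid with more than 75 N (dented) (contact force between spindle and dibox above 75 N).
It fails at once if another thing on the desk was pushed more than 30 mm (distance of any of mic_a, mic_b, clicker, mouse, carton, tape, marker from where it was at the start of the episode above 0.03 m).
It also fails if it takes over 72 s, if anything falls off the work surface, if the arm or the gripper's body presses on something with over 40 N, if the wrist force passes 120 N, or if a joint passes its speed limit or range.

ROBOT

A 7-joint arm with a two-finger parallel gripper is mounted at the origin on the work surface. World frame = base frame: x ahead of the robot, y to its left, z up, the work surface at z = 0. Lengths are in m, angles in rad, forces in N, time in s.
With the tool pointing down it reaches from about 0.35 to 0.9 m from the base axis. Payload 8.1 kg.
Tool frame: the origin (TCP) lies midway between the tips of the shut fingers; the grasp point (between the pads) lies 19 mm behind it (manip.pinch_z is the distance from the TCP to the grasp point, in m); z points along the fingers, y is the line along which they close (so a half turn about z gives the same grasp; the last joint's range is limited). The gripper opens to 92 mm and grips with 3 to 60 N. Pads are 19 mm wide; open, the fingers measure 130 mm over their backs; the gripper's body (75 mm by 190 mm) begins 47 mm behind the grasp point.
Start: joints at [1.141, 0.434, 0.025, 1.573, -0.012, 1.134, -0.075], TCP at [0.201, -0.592, 0.227] pointing down, gripper open.
Joint ranges: [-2.62, 2.62], [-0.44, 2.09], [-1.27, 1.32], [0.08, 2.57], [-1.32, 4.46], [0.12, 2], [-2.74, 2.74]. Speed limits (rad/s): [2.22, 2.22, 3.01, 3.01, 3.14, 3.14, 3.14].

INTERFACE

Orientations are given as a unit quaternion [w, x, y, z].
In Python, from cell import manip, claw, kin, imaging gives the robot as it stands. The module is installed in compiled form; this text tells all that it offers. Calls block until the motion is done:
- manip.reach(position, orientation): joint-space move of the TCP to a pose.
- manip.move_linear(position, orientation=None, velocity=0.15, guard=None): straight line of the TCP; orientation=None keeps the orientation; velocity is the mean speed in m/s. With guard (N) it stops when the force on the tool has changed by that much, and returns True; else False.
- manip.move_j(angles): joint-space move.
- claw.set_gripper(opening, strength=None): finger opening in m; strength is the grip in N (None keeps the last); returns when the fingers have stopped.
- manip.sleep(seconds).
- kin.ik(position, orientation): joint angles nearest the present ones, or None.
- manip.state(): the state.
- imaging.grab_frame(name): name is "side" or "top"; returns a dict with "frame" (384x512x3 uint8, red, green, blue), "depth" (384x512 float32, m along the optical axis (not along the pixel's ray), 0 where there is no reading), "fovy" (degrees; the focal length in pixels is half the picture's height over the tangent of half this angle, whatever the lens; pixels are square), "cx", "cy" (the principal point, pixels), "rvec" (rotation vector, rad) and "tvec" (3), from world to camera coordinates, as OpenCV has them. Camera axes: x right, y down, z forward; pixel columns grow to the right and rows downward; lengths in m; the calibration is good to about 2 mm. A picture is of the moment at which its call begins.
A pose or a line that the arm cannot do raises manip.Unreachable and nothing moves.
- manip.close_job(): hands the job in; it is judged then, once.
The state is a dict: "t": time; "joint_positions": joint angles; "qd": joint speeds; "tau": joint torques, N m; "ee_pos": TCP position; "eef_rot": TCP orientation; "ft_force": force on the tool from outside, world axes, zero at the start; "wrist_torque": the same for the moment, N m; "finger_gap": finger opening in m; "gripper_force": force on a finger pad.
Only numpy, scipy, OpenCV 4.12 (cv2) and the standard library are available. Lean on these libraries where they do the work, as an engineer would, in place of code of your own. Each camera call takes 0.05 s, during which the arm holds its last target. There are 200 camera calls.

## Working session

There is one attempt and no reset: what is moved stays moved. The work goes in short steps, each a Python script; the robot and the scene stay as the last script left them, time stands still between calls to the robot, and variables do not carry over. Pictures are saved under pics/ and viewed, at most 10 in all, crops included, and the job is handed in when it is done.

```bash
mkdir -p pics
cat > h.py <<'E'
import numpy as np, cv2
from cell import manip, claw, kin, imaging
from scipy.spatial.transform import Rotation as R
def cloud(d):
    f=d["frame"].shape[0]/2/np.tan(np.radians(d["fovy"])/2)
    v,u=np.mgrid[:384,:512]; z=d["depth"]
    P=np.stack([(u-d["cx"])*z/f,(v-d["cy"])*z/f,z],-1)
    Rm=cv2.Rodrigues(np.array(d["rvec"],float))[0]
    W=(P-np.array(d["tvec"]).ravel())@Rm
    W[z==0]=np.nan
    return W
def save(n,im): cv2.imwrite("pics/"+n,im[:,:,::-1])
E
python3 - <<'E'
from h import *
for n in("top","side"):
    d=imaging.grab_frame(n); np.savez(n+".npz",**d); save(n+"0.png",d["frame"])
    print(n,d["fovy"],d["cx"],d["cy"],d["rvec"],d["tvec"])
s=manip.state();print(s["t"],s["ee_pos"],s["eef_rot"],s["ft_force"],s["wrist_torque"],manip.pinch_z)
E
```

```text
top 55.24375365945968 252.94584154557603 187.81561326610958 [ 2.18122193 -2.16050512  0.07791386] [1.84187902e-04 5.65107440e-01 1.33052377e+00]
side 49.16776257982562 266.5639838896621 187.8381895944903 [ 0.61347972 -2.73007446  1.00971625] [0.4913226  0.23628617 1.15541931]
0.1 [ 0.2004386  -0.59151351  0.22602995] [-6.83385847e-04  9.86686468e-01  1.62632447e-01 -1.82598364e-04] [-0.50242838 -0.78880425  0.23457184] [-0.01226839 -0.00664774  0.00749479] 0.0188
```

View pics/top0.png

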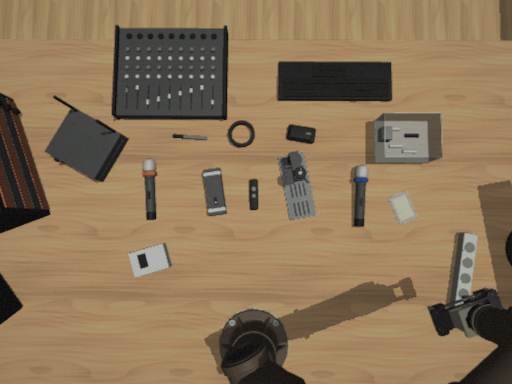

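View pics/side0.png

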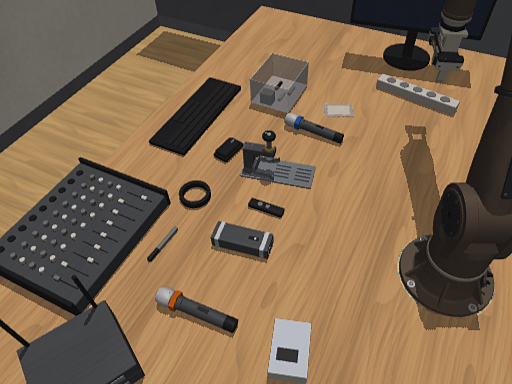

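The top view shows the box at about (214,192), the shelf at (297,187) with its knob at (298,173), and the clicker between them at (253,194). In the side view the box is at (242,240) and the knob at (269,136). Next I'll measure them.

Run:
```python
from h import *
t=dict(np.load("top.npz"));s=dict(np.load("side.npz"))
Wt=cloud(t);Ws=cloud(s)
a=cv2.resize(t["frame"][140:225,190:325],None,fx=5,fy=5,interpolation=cv2.INTER_CUBIC)[:,:675]
b=cv2.resize(s["frame"][210:265,200:285],None,fx=5,fy=5,interpolation=cv2.INTER_CUBIC)
c=np.zeros((max(a.shape[0],0)+0,a.shape[1],3),np.uint8);c[:]=a
save("crop1.png",c); save("crop2.png",b)
def rect(W,sel,lab):
    P=W[sel]; 
    r=cv2.minAreaRect(P[:,:2].astype(np.float32)*1000); print(lab,len(P),r,np.median(P[:,2])); print(cv2.boxPoints(r).round(0).tolist())
for W,l,(u0,v0,u1,v1) in((Wt,"top box",(198,160,231,222)),(Ws,"side box",(205,215,280,262))):
    m=np.zeros((384,512),bool);m[v0:v1,u0:u1]=1
    rect(W,m&(W[...,2]>.037)&(W[...,2]<.048),l)
for W,l,(u0,v0,u1,v1) in((Wt,"top",(270,140,325,225)),(Ws,"side",(235,120,325,195))):
    m=np.zeros((384,512),bool);m[v0:v1,u0:u1]=1
    rect(W,m&(W[...,2]>.003)&(W[...,2]<.009),l+" floor")
    k=m&(W[...,2]>.115);rect(W,k,l+" knob");print(np.nanmax(W[k][:,2]))
    k=m&(W[...,2]>.092)&(W[...,2]<.11);rect(W,k,l+" arm")
m=np.zeros((384,512),bool);m[175:215,244:262]=1
rect(Wt,m&(Wt[...,2]>.008)&(Wt[...,2]<.03),"clicker")
print("desk z",np.nanmedian(Wt[230:250,220:280,2]),np.nanmedian(Ws[270:290,260:290,2]))
```

```text
top box 743 ((551.27880859375, 149.10430908203125), (169.5498046875, 62.27084732055664), 8.67711067199707) 0.04196215098995246
[[463.0, 167.0], [472.0, 106.0], [640.0, 131.0], [630.0, 193.0]]
side box 1120 ((552.414794921875, 149.3232421875), (172.10614013671875, 66.642822265625), 9.175060272216797) 0.042503920348313545
[[462.0, 168.0], [473.0, 103.0], [643.0, 130.0], [632.0, 196.0]]
top floor 1226 ((591.5879516601562, -159.6959991455078), (316.84930419921875, 203.79759216308594), 0.3678584694862366) 0.005291361515299769
[[433.0, -59.0], [434.0, -263.0], [751.0, -261.0], [749.0, -57.0]]
top knob 123 ((605.9359130859375, -149.7923583984375), (37.26836395263672, 39.908790588378906), 0.9940109848976135) 0.16173975964960868
[[587.0, -130.0], [588.0, -170.0], [625.0, -169.0], [624.0, -130.0]]
0.1719271732694792
top arm 198 ((638.4917602539062, -143.3937225341797), (104.60443878173828, 34.59718704223633), 11.106486320495605) 0.09972977524518854
[[584.0, -136.0], [591.0, -170.0], [693.0, -150.0], [686.0, -116.0]]
side floor 1656 ((604.3635864257812, -231.06463623046875), (334.3046875, 366.2352600097656), 25.028316497802734) 0.0052325280143924405
[[375.0, -136.0], [530.0, -468.0], [833.0, -326.0], [678.0, 6.0]]
side knob 157 ((606.1744384765625, -146.79212951660156), (40.6578369140625, 36.09504318237305), 27.42554473876953) 0.16163334165813292
[[580.0, -140.0], [596.0, -172.0], [633.0, -153.0], [616.0, -121.0]]
0.170382226552158
side arm 276 ((638.0510864257812, -142.37217712402344), (104.34054565429688, 40.55743408203125), 12.982672691345215) 0.10060592870217758
[[583.0, -134.0], [592.0, -174.0], [693.0, -150.0], [684.0, -111.0]]
clicker 271 ((543.0325927734375, 5.332903861999512), (111.79930877685547, 29.90581703186035), 0.6047106981277466) 0.016795640121968526
[[487.0, 20.0], [487.0, -10.0], [599.0, -9.0], [599.0, 21.0]]
desk z -0.00012064821653215462 0.00044285401644870477
```

View pics/crop1.png

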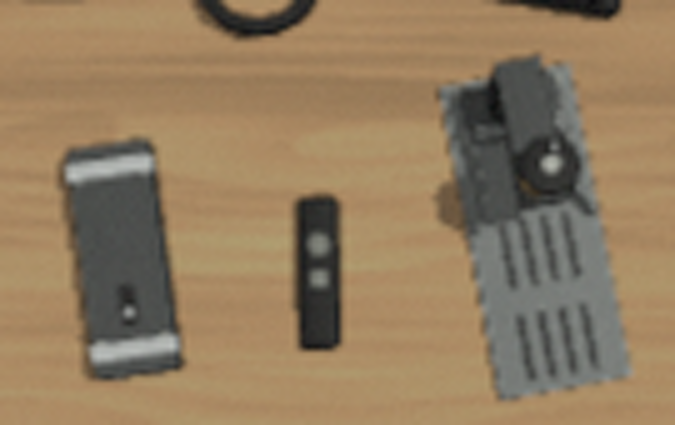

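View pics/crop2.png

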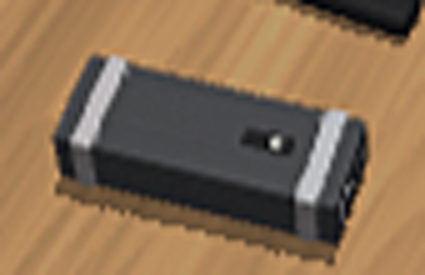

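The sockets show on the box's end nearer the robot (crop 2, (355,190)). The box therefore already points front to -x, with yaw about 8.8° and centre (0.5515, 0.149). Next I fit the shelf and pick the box.

```bash
cat >> h.py <<'E'
def q(yaw): return [0,float(np.cos(yaw/2)),float(np.sin(yaw/2)),0]
def rep(l=""):
    s=manip.state(); print(l,"t%.2f"%s["t"],np.round(s["ee_pos"],4),"F",np.round(s["ft_force"],1),"M",np.round(s["wrist_torque"],3),"gap%.4f g%.1f"%(s["finger_gap"],s["gripper_force"]),"j7 %.2f"%s["joint_positions"][6],"yaw %.3f"%(2*np.arctan2(s["eef_rot"][2],s["eef_rot"][1]))); return s
PZ=manip.pinch_z
E
python3 - <<'E'
from h import *
for n,(u0,v0,u1,v1) in(("top",(270,140,325,225)),("side",(235,120,325,195))):
    d=dict(np.load(n+".npz"));W=cloud(d)
    hsv=cv2.cvtColor(d["frame"],cv2.COLOR_RGB2HSV)
    m=np.zeros((384,512),np.uint8);m[v0:v1,u0:u1]=1
    m&=((W[...,2]>.002)&(W[...,2]<.045)&(hsv[...,1]<55)).astype(np.uint8)
    m=cv2.morphologyEx(m,cv2.MORPH_OPEN,np.ones((2,2)))
    c,l,st,_=cv2.connectedComponentsWithStats(m); k=1+np.argmax(st[1:,4]); P=W[l==k]
    r=cv2.minAreaRect(P[:,:2].astype(np.float32)*1000);print(n,len(P),r,cv2.boxPoints(r).round(0).tolist())
    k=(W[...,2]>.15)&(W[...,2]<.18);k[:v0]=0;k[v1:]=0;k[:,:u0]=0;k[:,u1:]=0
    print("knob z hist",np.histogram(W[k][:,2],bins=np.arange(.15,.18,.003)), cv2.minEnclosingCircle(W[k&(W[...,2]<.166)][:,:2].astype(np.float32)))
yaw=np.radians(8.8);c=np.array([.5517,.1492])-.028*np.array([np.cos(yaw),np.sin(yaw)])
gz=.026-PZ
claw.set_gripper(.092,40)
manip.reach([*c,.16],q(yaw));rep("above")
print(manip.move_linear([*c,gz],q(yaw),velocity=.12,guard=15));rep("down")
claw.set_gripper(.03,50);rep("grip")
manip.move_linear([*c,gz+.10],q(yaw),velocity=.12);rep("lift")
d=imaging.grab_frame("side");np.savez("side1.npz",**d)
save("lift.png",cv2.resize(d["frame"][130:290,170:340],None,fx=3,fy=3))
E
```

```text
top 1101 ((nan, nan), (0.0, 0.0), 0.0) [[nan, nan], [nan, nan], [nan, nan], [nan, nan]]
knob z hist (array([ 3,  2, 13, 45, 35, 22,  1,  1,  0]), array([0.15 , 0.153, 0.156, 0.159, 0.162, 0.165, 0.168, 0.171, 0.174,
       0.177])) ((0.6067900657653809, -0.1498449742794037), 0.02067347802221775)
side 1461 ((573.3587646484375, -154.28106689453125), (238.19325256347656, 93.53771209716797), 12.769682884216309) [[447.0, -135.0], [468.0, -226.0], [700.0, -174.0], [679.0, -82.0]]
knob z hist (array([ 5,  8, 13, 27, 51, 21,  1,  0,  0]), array([0.15 , 0.153, 0.156, 0.159, 0.162, 0.165, 0.168, 0.171, 0.174,
       0.177])) ((0.6070908904075623, -0.14813029766082764), 0.021388325840234756)
above t3.16 [0.5244 0.144  0.1599] F [-0.1 -0.2  0.6] M [ 0.044  0.028 -0.049] gap0.0919 g0.0 j7 -2.11 yaw 0.152
False
down t4.58 [0.5245 0.1452 0.0079] F [-1.2  0.5  0.3] M [-0.054 -0.022  0.037] gap0.0917 g0.0 j7 -2.28 yaw 0.154
grip t5.17 [0.5241 0.1447 0.0073] F [-0.7 -0.7  2.6] M [-0.263  0.069 -0.018] gap0.0616 g50.0 j7 -2.28 yaw 0.153
lift t6.15 [0.5234 0.1445 0.1064] F [ 0.4  0.2 -5.6] M [-0.023  0.17  -0.023] gap0.0618 g50.0 j7 -2.17 yaw 0.154
```

View pics/lift.png

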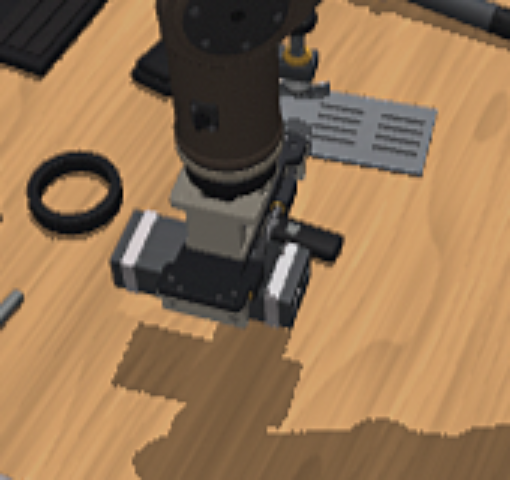

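The box is held level, front toward the robot (front end at (285,290) in the crop). I'll refine the shelf pose from the top image.

Run:
```python
from h import *
from scipy.optimize import least_squares
def fit(P):
    # rectangle edges: front (x=-125) and both sides +-50 by boundary points
    h=cv2.convexHull(P.astype(np.float32)).reshape(-1,2); 
    r=cv2.minAreaRect(P.astype(np.float32)); return r
for n,(u0,v0,u1,v1) in(("top",(270,140,325,225)),("side",(235,120,325,195))):
    d=dict(np.load(n+".npz"));W=cloud(d);f=d["frame"].astype(int)
    m=np.zeros((384,512),np.uint8);m[v0:v1,u0:u1]=1
    m&=((W[...,2]<.012)&(abs(f[...,0]-f[...,2])<22)&(f[...,0]>75)).astype(np.uint8)
    c,l,st,_=cv2.connectedComponentsWithStats(m);k=1+np.argmax(st[1:,4])
    P=W[l==k][:,:2]*1000; P=P[np.isfinite(P).all(1)]; print(n,len(P),cv2.minAreaRect(P.astype(np.float32)))
    # edge fit front half: max & min lateral per bin along axis
    for y in np.radians([11,12,13,14]):
        ex=np.array([np.cos(y),np.sin(y)]);ey=np.array([-ex[1],ex[0]]);o=np.array([606.9,-149])-25*ex
        a=(P-o)@ex;b=(P-o)@ey;F=[];
        for i in np.arange(-118,-10,8):
            s=(a>=i)&(a<i+8)
            if s.sum()>3:F.append((i+4,b[s].min(),b[s].max()))
        F=np.array(F);print(round(np.degrees(y)),"front",np.percentile(a,1),"slopes",np.degrees(np.polyfit(F[:,0],F[:,1],1)[0]),np.degrees(np.polyfit(F[:,0],F[:,2],1)[0]),"mid",F[:,1:].mean(),"w",(F[:,2]-F[:,1]).mean())
```

```text
top 924 ((549.2412719726562, -162.68865966796875), (183.39004516601562, 100.93528747558594), 11.383760452270508)
11 front -124.15261770771171 slopes -0.22265899138985767 -0.3854404351899972 mid -2.222649553976679 w 97.31357303976138
12 front -124.16836498164467 slopes -1.2207853335839818 -1.636971271426096 mid -0.7448245864991705 w 97.22110012622522
13 front -124.01698669297187 slopes -2.4882712194828103 -2.62467652928591 mid 0.8498206847161247 w 97.2070609112163
14 front -124.14734534251463 slopes -3.7795408582482946 -3.8183869972185622 mid 2.612366818459157 w 97.05184012132284
side 827 ((554.0431518554688, -159.81924438476562), (189.86611938476562, 99.92347717285156), 10.950725555419922)
11 front -122.49028895390589 slopes 1.079759492116077 0.14284507868304114 mid -0.3700376329827222 w 95.27759704493705
12 front -122.4849150266794 slopes 0.2191808585898411 -0.7118230603183864 mid 0.8925645678251841 w 95.20943801765897
13 front -122.41320952644759 slopes -0.7763372771190885 -1.348985554485295 mid 2.5776142020354293 w 95.52418159991119
14 front -122.46960043533538 slopes -1.5217569139147171 -2.3755350787691745 mid 4.333182631092766 w 95.57696523025659
```

```bash
cat >> h.py <<'E'
SY=np.radians(11.2);EX=np.array([np.cos(SY),np.sin(SY)]);EY=np.array([-EX[1],EX[0]])
SO=np.array([.6069,-.1497])-.025*EX
def sh(x,y=0): return SO+x*EX+y*EY
def toshelf(p): p=np.array(p[:2])-SO; return p@EX,p@EY
E
python3 - <<'E'
from h import *
z0=.026+.006-PZ
s=manip.state();m=[*((s["ee_pos"][:2]+sh(-.118))/2),.12]
manip.move_linear([.50,.03,.11],q(SY),velocity=.2)
manip.move_linear([*sh(-.118),z0+.05],q(SY),velocity=.2)
manip.move_linear([*sh(-.118),z0+.008],velocity=.08);rep("pre")
print(manip.move_linear([*sh(-.118),z0-.003],velocity=.02,guard=4));s=rep("touch")
z=max(s["ee_pos"][2],z0-.003)+.0007
print(manip.move_linear([*sh(-.118),z],velocity=.02))
print(manip.move_linear([*sh(-.060),z],velocity=.05,guard=12));s=rep("slide1");print(toshelf(s["ee_pos"]))
d=imaging.grab_frame("top");np.savez("top2.npz",**d)
save("slide.png",cv2.resize(d["frame"][130:240,250:350],None,fx=5,fy=5))
E
```

```text
pre t8.83 [ 0.4667 -0.1783  0.0214] F [-0.3 -0.2 -6. ] M [-0.091  0.196 -0.079] gap0.0663 g45.8 j7 -1.61 yaw 0.194
True
touch t9.20 [ 0.4672 -0.1779  0.0165] F [0.6 0.1 6.7] M [-0.266  0.274  0.01 ] gap0.0667 g45.9 j7 -1.62 yaw 0.195
False
True
slide1 t9.87 [ 0.4724 -0.1766  0.017 ] F [0.8 2.  6. ] M [-0.299  0.133 -0.037] gap0.0661 g46.2 j7 -1.62 yaw 0.194
(np.float64(-0.11217278231586213), np.float64(-0.00029047688357863307))
```

View pics/slide.png

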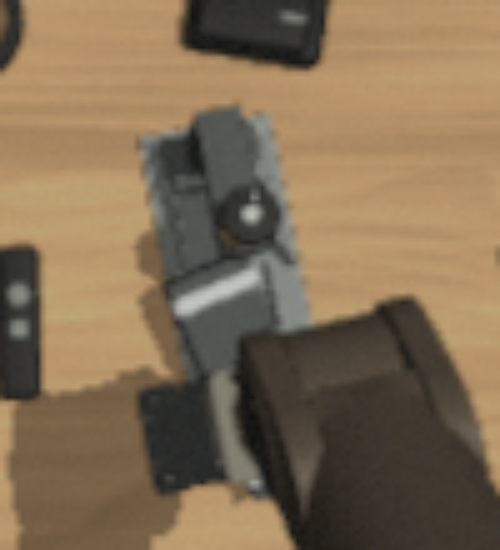

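The box has turned in the grip: the rear band runs from (180,305) to (260,270), and the gap is 66 mm. It probably brushed the C-frame on the way in. I'll set it down here, measure it and regrip.

Run:
```python
from h import *
s=manip.state();p=s["ee_pos"]
claw.set_gripper(.092);s=rep("open")
p=np.array(p)
manip.move_linear([*p[:2],.10],velocity=.15)
manip.reach([.42,-.02,.22],q(SY));rep("clear")
for n in("top","side"):
    d=imaging.grab_frame(n);np.savez(n+"3.npz",**d);W=cloud(d)
    P=W.reshape(-1,3);P=P[np.isfinite(P).all(1)]
    a=(P[:,:2]-SO)@EX;b=(P[:,:2]-SO)@EY
    k=(a>-.22)&(a<.03)&(abs(b)<.075)&(P[:,2]>.036)&(P[:,2]<.056)&~((a>-.005)&(abs(b)<.02)&(P[:,2]>.06))
    A=a[k];B=b[k];Z=P[k,2]
    c=np.linalg.lstsq(np.c_[A,B,np.ones(len(A))],Z,rcond=None)[0]
    print(n,len(A),"rect shelf frame",cv2.minAreaRect((np.c_[A,B]*1000).astype(np.float32)),"plane",c)
d=dict(np.load("side3.npz"))
save("reset.png",cv2.resize(d["frame"][110:215,215:355],None,fx=5,fy=5))
```

```text
open t10.56 [ 0.47   -0.1768  0.0159] F [0.2 0.5 0.9] M [-0.016  0.003  0.019] gap0.0919 g0.0 j7 -1.62 yaw 0.194
clear t12.10 [ 0.42   -0.0215  0.2191] F [ 0.4 -0.2 -0.2] M [-0.057  0.033  0.086] gap0.0918 g0.0 j7 -1.63 yaw 0.194
top 475 rect shelf frame ((-77.72186279296875, 8.547069549560547), (171.4416961669922, 63.444339752197266), 12.050118446350098) plane [ 0.0828513  -0.03265859  0.05849703]
side 205 rect shelf frame ((-71.0771255493164, 14.861892700195312), (186.61978149414062, 59.402923583984375), 13.272896766662598) plane [ 0.05475313 -0.06254566  0.05209772]
```

View pics/reset.png

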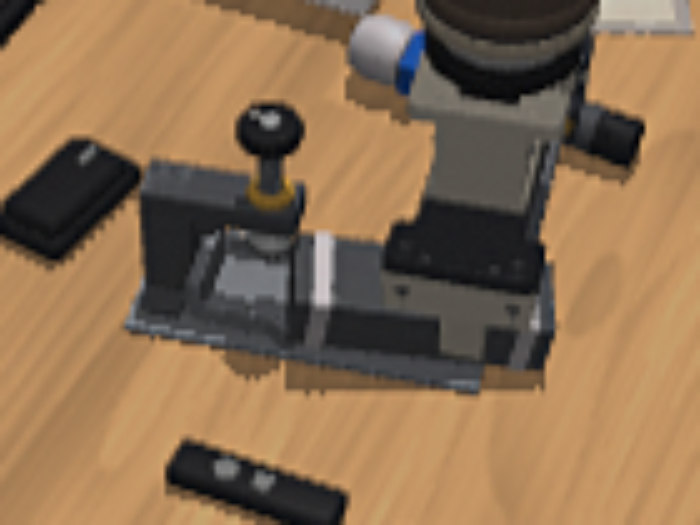

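The box lies at shelf (-78, 8.5) mm, yawed 12° and tilted, with its rear left corner on the flare. I'll regrip it, draw it back, straighten it, set it flat and release.

```bash
cat > look.py <<'E'
from h import *
def look(zlo=.036,zhi=.07,tag="l"):
    d=imaging.grab_frame("top");np.savez("top_%s.npz"%tag,**d);P=cloud(d).reshape(-1,3);P=P[np.isfinite(P).all(1)]
    a=(P[:,:2]-SO)@EX;b=(P[:,:2]-SO)@EY
    k=(a>-.23)&(a<.0)&(abs(b)<.075)&(P[:,2]>zlo)&(P[:,2]<zhi)
    A,B,Z=a[k],b[k],P[k,2]
    i=np.ones(len(A),bool)
    for _ in range(4):
        c=np.linalg.lstsq(np.c_[A,B,np.ones(len(A))][i],Z[i],rcond=None)[0];i=abs(Z-np.c_[A,B,np.ones(len(A))]@c)<.004
    print("rect",cv2.minAreaRect((np.c_[A,B][i]*1000).astype(np.float32)),"plane",c,i.sum())
E
python3 - <<'E'
from look import *
look(tag="a")
yb=SY+np.radians(12);z0=.026+.006-PZ
g=sh(-.105,.0027)
manip.reach([*g,.12],q(yb));rep("above")
print(manip.move_linear([*g,z0],velocity=.1,guard=12));rep("down")
claw.set_gripper(.03,50);s=rep("grip")
p=np.array(s["ee_pos"]);
manip.move_linear([*p[:2],p[2]+.005],velocity=.05)
manip.move_linear([*sh(-.132,0),p[2]+.008],velocity=.08)
manip.move_linear([*sh(-.132,0),p[2]+.03],q(SY),velocity=.05);rep("aligned")
print(manip.move_linear([*sh(-.128,0),z0-.002],velocity=.04,guard=5));rep("touch")
claw.set_gripper(.092);s=rep("open")
manip.move_linear([*s["ee_pos"][:2],.10],velocity=.15)
manip.reach([.42,.05,.22],q(SY))
look(tag="b")
d=imaging.grab_frame("side");save("flat.png",cv2.resize(d["frame"][110:215,215:355],None,fx=5,fy=5));rep()
E
```

```text
rect ((-79.28115844726562, 8.509559631347656), (168.7702178955078, 62.560028076171875), 12.337919235229492) plane [0.1422096  0.00144218 0.06608299] 681
above t13.04 [ 0.479  -0.1709  0.1203] F [0.7 0.5 0.8] M [ 0.03  -0.002 -0.011] gap0.0918 g0.0 j7 -1.31 yaw 0.405
False
down t14.26 [ 0.4793 -0.1723  0.0137] F [0.1 0.1 0.2] M [-0.003 -0.002  0.021] gap0.0915 g0.0 j7 -1.45 yaw 0.405
grip t14.84 [ 0.4788 -0.1725  0.0133] F [-0.2 -0.4  1. ] M [-0.208  0.051  0.003] gap0.0622 g49.8 j7 -1.45 yaw 0.405
aligned t16.18 [ 0.4531 -0.1801  0.0432] F [ 0.2 -0.  -6.8] M [-0.055  0.143 -0.053] gap0.0620 g49.7 j7 -1.55 yaw 0.197
False
touch t17.13 [ 0.4568 -0.1793  0.0113] F [-0.1  0.9 -5.5] M [ 0.158  0.273 -0.04 ] gap0.0615 g49.8 j7 -1.60 yaw 0.196
open t17.82 [ 0.4569 -0.1794  0.0112] F [-0.3  0.4  0.2] M [0.022 0.025 0.03 ] gap0.0918 g0.0 j7 -1.60 yaw 0.195
rect ((-96.82656860351562, 1.4923744201660156), (168.89956665039062, 62.45347213745117), 0.33558332920074463) plane [-0.00098245  0.00643374  0.04766912] 693
 t19.69 [0.4201 0.0482 0.2191] F [-0.2 -0.6  0.7] M [ 0.008  0.03  -0.03 ] gap0.0918 g0.0 j7 -1.80 yaw 0.193
```

View pics/flat.png

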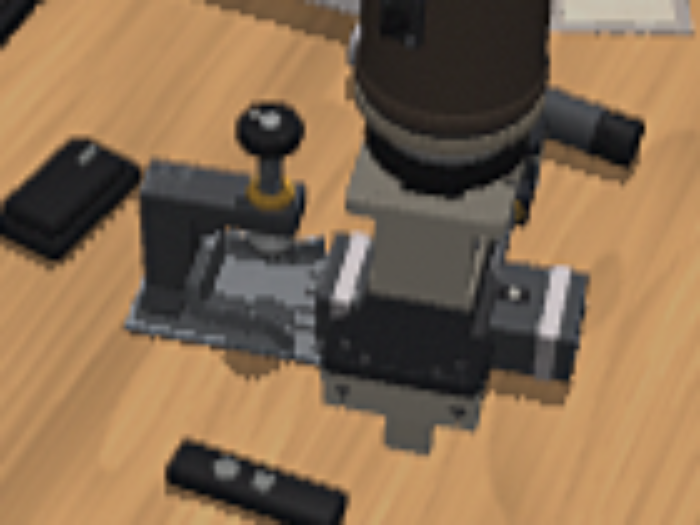

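Flat and straight on the tray, rear edge at shelf x ≈ -12 mm. Regrip and slide in.

Run:
```python
from look import *
z0=.026+.006-PZ
g=sh(-.125,.001)
manip.reach([*g,.11],q(SY))
manip.move_linear([*g,z0],velocity=.12,guard=12)
claw.set_gripper(.03,50);s=rep("grip")
z=s["ee_pos"][2]+.0015;y=.0003
manip.move_linear([*g,z],velocity=.02);rep("up")
print(manip.move_linear([*sh(-.075,y),z],velocity=.06,guard=15));s=rep("s1");print(toshelf(s["ee_pos"]))
if toshelf(s["ee_pos"])[0]>-.080:
    print(manip.move_linear([*sh(-.040,y),z],velocity=.025,guard=15));s=rep("s2");print(toshelf(s["ee_pos"]))
```

```text
grip t22.23 [ 0.4596 -0.1782  0.0134] F [-1.3 -2.   4.2] M [-0.268  0.228 -0.036] gap0.0618 g50.0 j7 -1.58 yaw 0.195
up t22.48 [ 0.459  -0.1776  0.0145] F [-0.1 -1.1 -5.5] M [-0.06   0.14   0.016] gap0.0620 g50.0 j7 -1.58 yaw 0.196
False
s1 t23.47 [ 0.5082 -0.1689  0.0147] F [-0.2  0.4 -5.6] M [-0.072  0.109 -0.002] gap0.0617 g50.0 j7 -1.60 yaw 0.195
(np.float64(-0.07554993083195784), np.float64(0.000352294841791305))
True
s2 t24.52 [ 0.534  -0.1636  0.0137] F [ 0.2  0.5 -1.1] M [-0.03  -0.349 -0.015] gap0.0617 g50.0 j7 -1.61 yaw 0.195
(np.float64(-0.049161680431833), np.float64(0.0005615950444383489))
```

Run:
```python
from look import *
s=manip.state();p=np.array(s["ee_pos"])
manip.move_linear([*p[:2],.0134],velocity=.03,guard=6);rep("low")
print(manip.move_linear([*sh(-.040,.0003),.0134],velocity=.02,guard=18));s=rep("push");print(toshelf(s["ee_pos"]))
claw.set_gripper(.092);s=rep("open");p=np.array(s["ee_pos"])
a,b=toshelf(p);manip.move_linear([*sh(a,b),.05],velocity=.1)
manip.move_linear([*sh(-.10,0),.12],velocity=.2)
manip.reach([.42,.10,.26],q(SY))
look(tag="c")
W=cloud(dict(np.load("top_c.npz")));P=W.reshape(-1,3);P=P[np.isfinite(P).all(1)]
k=(P[:,2]>.11)&(P[:,2]<.19)&(np.hypot(*(P[:,:2]-sh(.025)).T)<.035)
K=P[k];print("knob",cv2.minEnclosingCircle(K[:,:2].astype(np.float32)),np.percentile(K[:,2],[10,50,90,99]))
f=np.load("top_c.npz")["frame"];save("home.png",cv2.resize(f[140:230,260:340],None,fx=6,fy=6))
qs=manip.state()["joint_positions"]
for y in np.radians(np.arange(-180,181,30)):
    r=kin.ik([*sh(.025),.135],q(y)); print(int(np.degrees(y)), None if r is None else np.round(r,2)[[4,5,6]])
rep()
```

```text
low t24.77 [ 0.5342 -0.1636  0.0137] F [-2.6 -0.7  2.7] M [ 0.035 -0.003 -0.014] gap0.0618 g50.0 j7 -1.61 yaw 0.195
True
push t25.06 [ 0.5343 -0.1635  0.0134] F [-1.9  0.   5.9] M [-0.183 -0.221  0.052] gap0.0615 g50.0 j7 -1.61 yaw 0.195
(np.float64(-0.048865229866722724), np.float64(0.00054269892528902))
open t25.75 [ 0.5333 -0.1635  0.0127] F [ 0.1 -0.4  0.1] M [ 0.04  -0.063 -0.019] gap0.0918 g0.0 j7 -1.61 yaw 0.194
rect ((-52.42605209350586, 1.4824256896972656), (62.36138916015625, 104.67882537841797), 89.85233306884766) plane [ 0.00409955 -0.01306907  0.04803893] 440
knob ((0.6063978672027588, -0.14947453141212463), 0.02084428071975708) [0.15782777 0.16275497 0.16538359 0.1678543 ]
-180 [0.8  1.26 1.07]
-150 [0.71 1.19 1.66]
-119 [0.71 1.19 2.19]
-90 [-0.37  0.97 -2.65]
-59 [ 0.26  0.99 -2.69]
-29 [ 0.31  1.   -2.21]
0 [ 0.36  1.01 -1.72]
29 [ 0.4   1.03 -1.23]
59 [ 0.48  1.06 -0.77]
90 [ 0.55  1.1  -0.31]
119 [0.64 1.14 0.15]
150 [0.72 1.2  0.61]
180 [0.8  1.26 1.07]
 t28.11 [0.4204 0.0984 0.2591] F [ 0.1 -0.3  0.5] M [0.045 0.01  0.017] gap0.0920 g0.0 j7 -1.88 yaw 0.193
```

View pics/home.png

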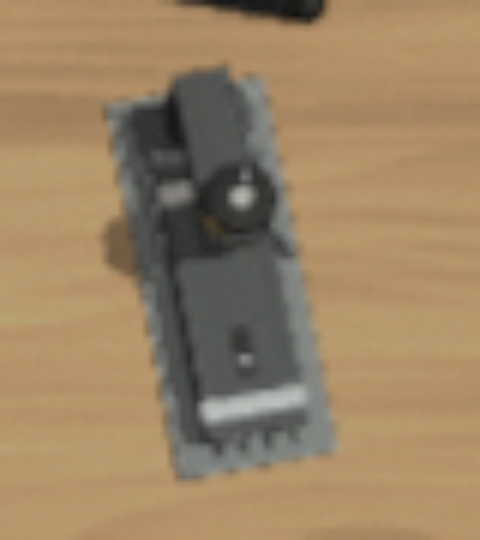

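The box is home, with its front edge at shelf x ≈ -105 mm. The knob centre is (0.6065, -0.1496) with its middle at z ≈ 0.155. Next I grip the knob at yaw 225° (a long clockwise stroke is available) and start turning.

```bash
cat > turn.py <<'E'
from h import *
import json
KX=[.6065,-.1496];PITCH=.02/(2*np.pi)
def meas(n=8):
    M=[];Y=[];T=[]
    for _ in range(n):
        s=manip.state();M.append(s["wrist_torque"]);T.append(s["tau"][6]);e=R.from_quat(np.array(s["eef_rot"])[[1,2,3,0]]).as_matrix();Y.append(np.arctan2(e[1,0],e[0,0]));manip.sleep(.015)
    return np.mean(M,0)[2],np.std(M,0)[2],np.mean(T),np.mean(Y),s
def turn(y0,z0,a,w=1.0,prev=0):
    y=y0-a;z=z0-PITCH*a
    manip.move_linear([*KX,z],q(y),velocity=max(PITCH*w,1e-4))
    m,sd,t7,ya,s=meas()
    print("a%.2f t%.2f Mz %.3f sd%.3f tau7 %.3f yaw %.3f Fz %.1f z%.4f gap%.4f"%(a,s["t"],m,sd,t7,ya,s["ft_force"][2],s["ee_pos"][2],s["finger_gap"]),np.round(s["ft_force"][:2],1));return m
E
python3 - <<'E'
from turn import *
y0=np.radians(225);z0=.155-PZ
claw.set_gripper(.092,50)
manip.reach([*KX,z0+.06],q(y0));rep()
manip.move_linear([*KX,z0],velocity=.1,guard=10)
claw.set_gripper(.02,50);rep("grip");print(meas()[:4])
json.dump([y0,z0],open("k.json","w"))
for a in(.1,.5,.8,1.0): turn(y0,z0,a)
E
```

```text
t31.56 [ 0.6065 -0.1493  0.1963] F [ 0.3 -0.1  0. ] M [ 0.141 -0.099  0.067] gap0.0918 g0.0 j7 2.00 yaw 3.927
grip t33.19 [ 0.6068 -0.15    0.1363] F [ 0.9 -0.9  0.6] M [-0.083 -0.396 -0.067] gap0.0390 g50.0 j7 1.95 yaw 3.927
(np.float64(0.007452947547641221), np.float64(0.03536109661017975), np.float64(-0.010092742159031332), np.float64(-2.3565816364491172))
a0.10 t33.69 Mz -0.257 sd0.024 tau7 0.032 yaw -2.454 Fz 0.4 z0.1360 gap0.0388 [ 3.2 -3.4]
a0.50 t34.38 Mz -0.141 sd0.014 tau7 0.088 yaw -2.856 Fz 0.2 z0.1347 gap0.0389 [ 3.3 -4. ]
a0.80 t34.96 Mz -0.234 sd0.023 tau7 0.159 yaw 3.127 Fz -1.4 z0.1337 gap0.0390 [ 4.8 -4.5]
a1.00 t35.44 Mz -0.269 sd0.017 tau7 0.172 yaw 2.927 Fz -1.1 z0.1331 gap0.0383 [ 4.9 -4.8]
```

Run:
```python
from turn import *
y0,z0=json.load(open("k.json"));b=[]
KX[0]+=.0003;KX[1]-=.0003
a=1.0;hi=0
while a<2.9:
    a+=.15;m=turn(y0,z0,a)
    if len(b)>=3 and abs(m)>np.median(np.abs(b))+.05: hi+=1
    else: hi=0;b.append(m)
    if abs(m)>.40 or hi>=2: break
print(np.round(b,3))
```

```text
a1.15 t35.92 Mz -0.164 sd0.040 tau7 0.094 yaw 2.777 Fz 1.0 z0.1326 gap0.0387 [ 3.3 -3.6]
a1.30 t36.36 Mz -0.271 sd0.036 tau7 0.153 yaw 2.627 Fz -0.3 z0.1321 gap0.0388 [ 3.6 -4.3]
a1.45 t36.79 Mz -0.285 sd0.038 tau7 0.154 yaw 2.477 Fz 1.0 z0.1317 gap0.0388 [ 3.4 -4.8]
a1.60 t37.23 Mz -0.275 sd0.029 tau7 0.155 yaw 2.327 Fz -0.1 z0.1312 gap0.0386 [ 3.7 -4.7]
a1.75 t37.66 Mz -0.281 sd0.031 tau7 0.156 yaw 2.177 Fz 0.0 z0.1307 gap0.0389 [ 2.6 -5. ]
a1.90 t38.09 Mz -0.266 sd0.036 tau7 0.157 yaw 2.027 Fz 0.1 z0.1302 gap0.0387 [ 1.7 -6.1]
a2.05 t38.52 Mz -0.270 sd0.035 tau7 0.158 yaw 1.877 Fz 0.6 z0.1297 gap0.0390 [ 2.2 -6.6]
a2.20 t38.96 Mz -0.266 sd0.028 tau7 0.159 yaw 1.727 Fz 1.6 z0.1293 gap0.0391 [ 1.1 -5.8]
a2.35 t39.39 Mz -0.277 sd0.038 tau7 0.161 yaw 1.577 Fz 0.5 z0.1288 gap0.0388 [ 1.1 -6.7]
a2.50 t39.83 Mz -0.273 sd0.016 tau7 0.159 yaw 1.427 Fz 1.6 z0.1283 gap0.0387 [ 0.4 -6.2]
a2.65 t40.26 Mz -0.234 sd0.026 tau7 0.113 yaw 1.277 Fz 2.0 z0.1278 gap0.0388 [ 0.6 -6.8]
a2.80 t40.69 Mz -0.168 sd0.031 tau7 0.064 yaw 1.127 Fz 2.7 z0.1274 gap0.0389 [ 0.3 -6.8]
a2.95 t41.12 Mz -0.138 sd0.022 tau7 0.016 yaw 0.977 Fz 2.9 z0.1270 gap0.0385 [-0.4 -5.9]
[-0.164 -0.271 -0.285 -0.275 -0.281 -0.266 -0.27  -0.266 -0.277 -0.273
 -0.234 -0.168 -0.138]
```

The moment stayed at about 0.27 N m until a ≈ 2.5 rad, then changed by 0.135 N m at about the expected slope. That puts the foot at about 42–50 N, close to the best grip. I'll release, rise, check and hand in.

Run:
```python
from look import *
claw.set_gripper(.075);s=rep("open");p=np.array(s["ee_pos"])
manip.move_linear([*p[:2],.24],velocity=.12)
manip.reach([.42,.10,.28],q(SY));rep("clear")
look(tag="d")
d=imaging.grab_frame("side");np.savez("sd.npz",**d);save("end.png",d["frame"])
```

```text
open t41.91 [ 0.6068 -0.1499  0.1268] F [ 0.1  0.3 -0.1] M [ 0.027 -0.043 -0.041] gap0.0751 g0.0 j7 -0.61 yaw 0.977
clear t44.20 [0.4205 0.0994 0.2798] F [0.5 0.3 0.3] M [ 0.026  0.019 -0.034] gap0.0750 g0.0 j7 -1.77 yaw 0.196
rect ((-52.496986389160156, 1.6008529663085938), (61.742698669433594, 105.00117492675781), 89.7136459350586) plane [-0.00482812  0.004915    0.04751392] 436
```

View pics/end.png

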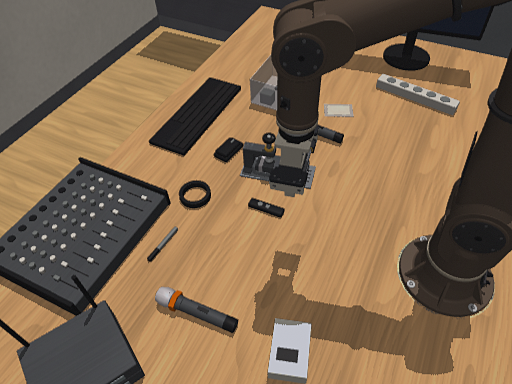

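The knob at (268,140) is down, the box front is still at shelf x = -105 mm, and the bystanders haven't moved. The arm is clear, so I'm handing in.

```bash
python3 -c "
from cell import manip
print(manip.close_job())"
```

```text
the job is handed in; nothing more can be done
None
```

I handed the job in at about 44 s: the DI box is home against the stop, socket end to the front, and clamped at an estimated 42–50 N (inferred from the knob torque); the box got knocked askew in the grip on the way in, probably against the C-frame, and I straightened it before sliding it in.

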